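# Rack the four colour blocks for printing

### The arm

A 6-joint arm with a two-finger parallel gripper is mounted at the origin on the work surface. World frame = base frame: x ahead of the robot, y to its left, z up, the work surface at z = 0. Lengths are in m, angles in rad, forces in N, time in s.
With the tool pointing down it reaches from about 0.35 to 0.775 m from the base axis. Payload 5.5 kg.
Tool frame: the origin (TCP) lies between the finger pads; the fingertips stand 19 mm ahead of it and the grasp point (between the pads) is the TCP; z points along the fingers, y is the line along which they close (so a half turn about z gives the same grasp; the last joint's range is limited). The gripper opens to 85 mm and grips with 20 to 120 N. Pads are 22 mm wide; open, the fingers measure 114 mm over their backs; the gripper's body (76 mm by 85 mm) begins 54 mm behind the grasp point. The pads swing forward as they close: fully open they stand 13 mm farther back than shut.
Start: joints at [-1.275, 0.313, 0.046, 1.304, 0, 1.431], TCP at [0.243, -0.521, 0.25] pointing down, gripper open.
Joint ranges: [-2.76, 2.76], [-0.86, 1.69], [-1.03, 1.26], [-2.2, 2.34], [-1.47, 1.5], [-3.14, 3.14]. Speed limits (rad/s): [2.57, 2.57, 3.14, 3.14, 3.14, 3.14].

### API

Orientations are given as a unit quaternion [w, x, y, z].
In Python, from workcell import env gives the robot as it stands.
- The arm moves only by the tool carry_out, never from a script. Its argument "increments" is a list that holds one entry, the list of rows, each a list of 6 numbers: the shift along the tool's x, y, z each as a share of 50 cm, from -1 to 1, then the turn, a rotation vector about the tool's x, y, z each as a share of 2 pi rad, from -1 to 1. In form: [[[x, y, z, ax, ay, az], ...]]. A call has 1 to 5 rows; each row is the pose to reach, as a shift and turn from the pose commanded when the call began, along the tool's axes at that moment, turning the shorter way round; what a row does not reach only later rows make up. A row lasts 1/8 s, in which the tool goes at most 62.5 mm and 10.7 degrees, less where a joint would pass 70% of its speed; a pose out of reach is approached as far as the arm can. A call with a number of a shift or a turn outside -1 to 1 is refused whole. A call with a gripper value outside its range is refused whole. "jaw" is the closure, from 0 (fully open) to 1 (shut), set as the call begins (left out, the last holds). The fingers move at their own pace and stop on an object; "squeeze" is the grip in N (left out, the last holds). Time passes only in rows, so rows that repeat a pose let the fingers close. It gives the time, the measured TCP pose, the force, the opening and the grip force at its end, in the units of the state.
- env.get_state(): the state, without advancing time (a new reading comes with each control period).
- env.read_camera(name): name is "scene" or "side" or "wrist"; returns a dict with "frame" (400x640x3 uint8, blue, green, red), "z_map" (400x640 float32, m along the optical axis (not along the pixel's ray), 0 where there is no reading), "intrinsics" (3x3 intrinsics, pixels), "R" (3x3) and "t" (3): a world point X has camera coordinates R X + t; the wrist camera has in their place "T_tool_cam" (4x4, takes a point from camera to tool coordinates, whose origin is the TCP and whose axes are the flange's). Camera axes: x right, y down, z forward; pixel columns grow to the right and rows downward; lengths in m; the calibration is good to about 2 mm. The wrist camera is an equidistant fisheye: a pixel r from the principal point sees the ray r / f radians off the axis. A picture is of the moment at which its call begins: read the wrist's pose just before it.
- env.hand_in(): hands the job in; it is judged then, once.
Trained networks look in the newest picture that a camera, given by its name, has taken for a name from the list of things; names that differ only in an ending like _2 or _b are one class to them, and where a whole thing is asked for, a point or a joint stands for the part that bears it (a point fixed in the world has none). Each returns a list of dicts, best first, with "score" (0 to 1); they miss things now and then, are a little off and sometimes report something else, mostly with a low value. They report only what shows in the picture. A call takes as long as a camera call. They do not tell look-alikes from the thing itself.
- env.find_in(camera, name): "position" ([x, y, z] in m, in world coordinates, good to about 4 mm: the middle of the surface that is visible of it).
The state is a dict: "clock": time; "joint_pos": joint angles; "qvel": joint speeds; "tau": joint torques, N m; "tcp_pos": TCP position; "orientation": TCP orientation; "wrist_force": force on the tool from outside, world axes, zero at the start; "ft_torque": the same for the moment, N m; "finger_gap": finger opening in m; "grip_force": force on a finger pad.
Only numpy, scipy, OpenCV 4.12 (cv2) and the standard library are available. Lean on these libraries where they do the work, as an engineer would, in place of code of your own. Each camera call takes 0.05 s, during which the arm holds its last target. There are 200 camera calls.

### The job

The four washed printing blocks of a colour print stand in the pale drying rack. Move each one to the dark rack for the press, into the slot behind the tab of its own colour: set down on the rails between the pegs, about central from front to back, standing on its lower edge, and let go. Lower the blocks into place rather than dropping them, and leave the ink roller and the ink tin where they are.

Things in the scene. Friction and masses are not known exactly. Their poses are not given: they have to be found in the camera images.
- block_yellow: Printing block with yellow paint on its top edge and both ends, yellow relief on its face. All four blocks: 100 long (x) x 23 thick (y) x 90 mm high (z), 18 mm plywood + 5 mm lino on the +y side, 0.09-0.18 kg, sturdy. Origin: centre of the underside. Grasp the 23 mm thickness from above.
- block_red: Printing block with red paint on its top edge and both ends, red relief on its face. Alike block_yellow. At the start the four blocks stand in any order in the pale wood drying rack with a white drip tray (fixed, yaw up to 0.3 rad), 58 mm apart along y, resting loosely on rails 22 mm above the table.
- block_blue: Printing block with blue paint on its top edge and both ends, blue relief on its face. Alike block_yellow. The drying rack's pegs reach 46 mm above the block's underside, so its upper 44 mm stands free.
- block_black: Printing block with black paint on its top edge and both ends, black relief on its face. Alike block_yellow. Neighbouring blocks are about 35 mm apart face to face (at least 26): open the fingers only partly, to about 40 mm.
- tab_yellow: Yellow tab, 26 (x) x 38 (y) x 5 mm, on the metal strip along the robot side of the dark press rack. All tabs: origin at the centre of the underside, 20 mm above the table. The slot's centre is 77 mm from it along the tab's +x (away from the robot) and 2 mm up (rail tops); the slot runs along the tab's x.
- tab_red: Red tab, 26 (x) x 38 (y) x 5 mm, on the metal strip along the robot side of the dark press rack. Alike tab_yellow. The press rack is fixed, empty at the start, yaw up to 0.3 rad: four slots 58 mm apart along y, one tab each, in any order.
- tab_blue: Blue tab, 26 (x) x 38 (y) x 5 mm, on the metal strip along the robot side of the dark press rack. Alike tab_yellow. A block stands in the slot with its 100 mm length along the tab's x, either face forward, across two rails 22 mm wide, 70 mm apart centre to centre. It stands by itself or leans a little on the pegs.
- tab_black: Black tab, 26 (x) x 38 (y) x 5 mm, on the metal strip along the robot side of the dark press rack. Alike tab_yellow. Each slot lies between two pairs of 20 mm pegs: 38 mm clear up to 30 mm above the rails, widening to 50 mm at the tapered peg tops, 46 mm above the rails.
- roller: Bystander, loose: hand ink roller lying on the table, black roller 32 mm across and 64 long (its y), steel fork, red handle towards its -x, 150 mm from roller axis to handle end, 32 mm high. Origin: on the table under the middle of the roller.
- ink_tin: Bystander, loose: closed round tin of ink, white with a green band, bare metal lid with a green disc, 72 mm across, 54 high. Origin: centre of its underside.
Mind the look-alikes: they are no part of the job. Leave any green or pink look-alike of the block_yellow alone.

How it is judged:
By the outcome, as a careful person would: the job done as asked, in the order asked, and still so for the second after the job is handed in, with the robot touching nothing.
It also fails if it takes over 106 s, if anything falls off the work surface, if the arm or the gripper's body presses on something with over 40 N, if the wrist force passes 120 N, or if a joint passes its speed limit or range.

## Working session

There is one attempt and no reset: what is moved stays moved. The work goes in short steps, Python scripts to look and compute and a tool call to move; the robot and the scene stay as the last step left them, time stands still between calls to the robot, and variables do not carry over. Pictures are saved under pics/ and viewed, at most 14 in all, crops included, and the job is handed in when it is done.

Besides the shell and the picture viewer there is one more tool, called after "Request:" by a JSON object that holds its "fn" and its "kwargs", one argument or row to a line. carry_out: Moves the arm, as the interface text tells. Its arguments: {"type":"object","properties":{"increments":{"type":"array","items":{"type":"array","items":{"type":"array","items":{"type":"number","minimum":-1,"maximum":1}}}},"jaw":{"type":"number"},"squeeze":{"type":"number"}},"required":["increments"]}

```bash
mkdir -p pics; ls
python3 - <<'E'
from workcell import env
import cv2,numpy as np
s=env.get_state();print({k:np.round(v,3) for k,v in s.items()})
for c in ['scene','side']:
    r=env.read_camera(c);cv2.imwrite(f'pics/{c}0.png',r['frame'])
    np.savez(f'{c}0.npz',**{k:r[k] for k in['frame','z_map','intrinsics','R','t']})
    for n in ['block_yellow','block_red','block_blue','block_black','tab_yellow','tab_red','tab_blue','tab_black','roller','ink_tin']:
        for d in env.find_in(c,n)[:3]:
            p=np.array(d['position']);q=r['intrinsics']@(r['R']@p+r['t']);print(c,n,np.round(p,3),round(d['score'],2),(q[:2]/q[2]).astype(int))
E
```

```text
pics
{'clock': np.float64(0.0), 'joint_pos': array([-1.275,  0.314,  0.045,  1.304, -0.   ,  1.431]), 'qvel': array([ 0.001,  0.002, -0.001, -0.   ,  0.   , -0.   ]), 'tau': array([-0.0000e+00, -4.8063e+01,  2.9853e+01,  1.9000e-02, -0.0000e+00,
        0.0000e+00]), 'tcp_pos': array([ 0.243, -0.521,  0.249]), 'orientation': array([-0.001,  0.976,  0.216, -0.   ]), 'wrist_force': array([ 0.604, -0.082,  0.444]), 'ft_torque': array([-0.002,  0.011, -0.026]), 'grip_force': np.float64(0.0), 'finger_gap': np.float64(0.086)}
scene block_yellow [0.362 0.198 0.06 ] 0.75 [328 128]
scene block_yellow [0.231 0.34  0.06 ] 0.74 [331  84]
scene block_red [0.573 0.172 0.097] 0.66 [377 166]
scene block_blue [0.566 0.235 0.098] 0.78 [391 152]
scene block_black [0.6   0.125 0.086] 0.59 [372 184]
scene tab_yellow [ 0.464 -0.244  0.026] 0.59 [231 248]
scene tab_red [ 0.427 -0.137  0.022] 0.68 [255 216]
scene tab_blue [ 0.479 -0.306  0.026] 0.44 [215 268]
scene roller [0.803 0.117 0.031] 0.74 [428 246]
scene roller [ 0.468 -0.245  0.028] 0.58 [231 249]
scene ink_tin [ 0.791 -0.123  0.05 ] 0.61 [359 303]
[... 172 characters left out ...]
ed [0.535 0.303 0.087] 0.73 [251 268]
side block_red [0.556 0.189 0.097] 0.61 [260 224]
side block_blue [0.551 0.245 0.1  ] 0.84 [253 242]
side block_blue [0.533 0.3   0.087] 0.2 [252 267]
side block_black [0.552 0.249 0.103] 0.56 [252 242]
side block_black [0.586 0.135 0.102] 0.55 [255 204]
side tab_yellow [ 0.461 -0.242  0.024] 0.55 [342 146]
side tab_yellow [0.791 0.137 0.024] 0.27 [182 213]
side tab_blue [ 0.471 -0.299  0.021] 0.37 [342 136]
side tab_black [ 0.446 -0.186  0.028] 0.42 [342 157]
side tab_black [0.555 0.189 0.102] 0.36 [260 223]
side tab_black [0.548 0.245 0.103] 0.16 [254 241]
side roller [0.792 0.141 0.022] 0.77 [181 214]
side ink_tin [ 0.779 -0.093  0.054] 0.95 [221 151]
```

View pics/scene0.png

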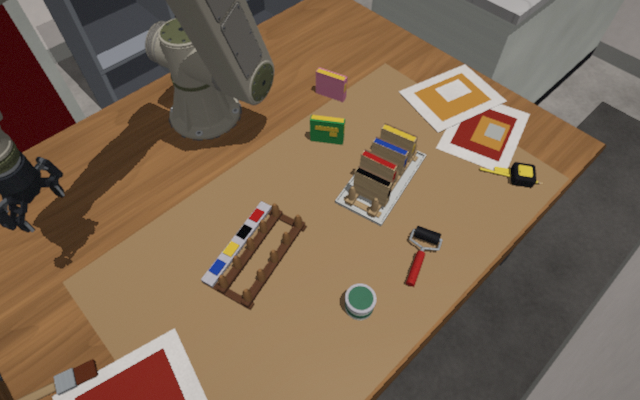

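View pics/side0.png

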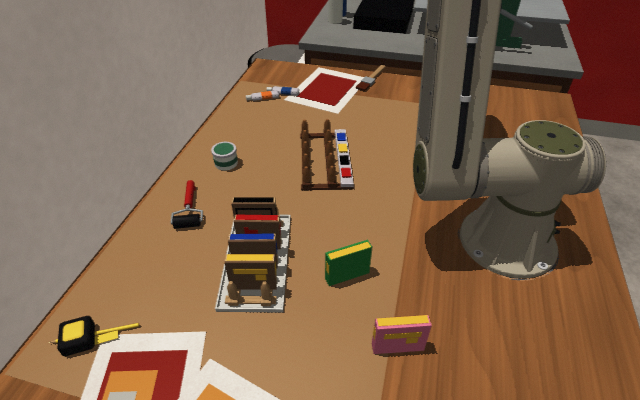

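The green block at scene (327,128) and the pink one at (331,84) have yellow tops, so they are the look-alikes. The real blocks stand in the pale rack: yellow (398,135), blue (390,150), red (379,163), black (373,180). The tabs, from the near end, are red (257,215), black (245,231), yellow (231,248) and blue (217,267). Next I measure both racks from depth and check the choice in one crop.

```bash
cat > h.py <<'E'
import numpy as np,cv2
def cloud(r):
    K=r['intrinsics'];z=r['z_map'];v,u=np.mgrid[:z.shape[0],:z.shape[1]]
    P=np.stack([(u-K[0,2])/K[0,0]*z,(v-K[1,2])/K[1,1]*z,z],-1)
    return (P-r['t'])@r['R'],z>0      # R^T (P-t)
def colour(f):
    h=cv2.cvtColor(f,cv2.COLOR_BGR2HSV).astype(int);H,S,V=h[...,0],h[...,1],h[...,2]
    return {'yellow':(H>20)&(H<34)&(S>150)&(V>110),'red':((H<6)|(H>173))&(S>150)&(V>80),'blue':(H>105)&(H<130)&(S>120)&(V>60),'black':(V<55)&(S<120)}
E
python3 - <<'E'
from h import *
for c in ['scene','side']:
    r=np.load(f'{c}0.npz');P,ok=cloud(r);m=colour(r['frame'])
    for n in m:
        for nm,reg in [('top',(P[...,2]>.102)&(P[...,2]<.12)&(P[...,0]>.45)&(P[...,0]<.68)&(P[...,1]>.08)&(P[...,1]<.36)),
                       ('tab',(P[...,2]>.015)&(P[...,2]<.035)&(P[...,0]>.4)&(P[...,0]<.52)&(P[...,1]<-.1)&(P[...,1]>-.34))]:
            q=P[ok&reg&m[n]]
            if len(q)<5: print(c,n,nm,len(q));continue
            (cx,cy),(w,h),a=cv2.minAreaRect(q[:,:2].astype(np.float32)*1000)
            d=np.linalg.svd(q[:,:2]-q[:,:2].mean(0),full_matrices=False)[2][0]
            print(c,n,nm,len(q),'mean',np.round(q.mean(0)*1000),'rect',round(cx),round(cy),round(w),round(h),'pca',np.round(np.degrees(np.arctan2(d[1],d[0]))))
f=np.load('scene0.npz')['frame'][60:320,180:460]
cv2.imwrite('pics/crop0.png',cv2.resize(f,None,fx=2.2,fy=2.2,interpolation=2))
from workcell import env
r=env.read_camera('wrist');print(r['intrinsics'],r['T_tool_cam'])
E
```

```text
scene yellow top 141 mean [540. 294. 112.] rect 539 296 91 21 pca 14.0
scene yellow tab 115 mean [ 461. -244.   25.] rect 461 -245 24 36 pca -72.0
scene red top 164 mean [567. 182. 112.] rect 567 181 91 20 pca 14.0
scene red tab 102 mean [ 428. -134.   25.] rect 428 -134 25 36 pca -75.0
scene blue top 126 mean [557. 239. 112.] rect 557 239 90 18 pca 15.0
scene blue tab 127 mean [ 478. -300.   25.] rect 477 -300 26 36 pca -72.0
scene black top 126 mean [596. 130. 112.] rect 594 130 91 15 pca 15.0
scene black tab 98 mean [ 445. -189.   25.] rect 445 -189 24 36 pca -69.0
side yellow top 309 mean [540. 294. 111.] rect 540 294 94 22 pca -165.0
side yellow tab 64 mean [ 460. -241.   23.] rect 460 -242 24 41 pca 108.0
side red top 208 mean [567. 182. 111.] rect 567 181 93 19 pca -165.0
side red tab 79 mean [ 426. -130.   23.] rect 427 -132 23 38 pca 110.0
side blue top 219 mean [557. 239. 111.] rect 557 238 92 18 pca -165.0
side blue tab 61 mean [ 477. -296.   23.] rect 477 -296 23 41 pca 106.0
side black top 290 mean [573. 191. 108.] rect 561 215 107 200 pca -71.0
side black tab 60 mean [ 442. -183.   23.] rect 443 -184 24 34 pca 111.0
[[309.70691629   0.         317.61613327]
 [  0.         309.70691629 196.6668274 ]
 [  0.           0.           1.        ]] [[ 5.31957025e-04 -9.57990043e-01 -2.86800968e-01  7.23888960e-02]
 [ 9.99999803e-01  4.14383862e-04  4.70644528e-04 -9.11869316e-04]
 [-3.32027079e-04 -2.86801162e-01  9.57990075e-01 -1.24882848e-01]
 [ 0.00000000e+00  0.00000000e+00  0.00000000e+00  1.00000000e+00]]
```

View pics/crop0.png

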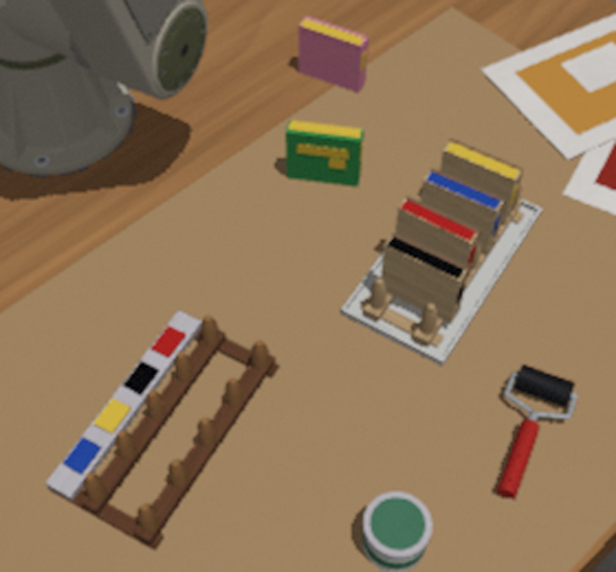

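The choice is clear: four plywood blocks in the pale rack, with the green and pink ones left alone. Next is a planning helper that turns world waypoints into rows in tool axes.

```bash
cat > plan.py <<'E'
import sys,json,numpy as np
from scipy.spatial.transform import Rotation as R
from workcell import env
Y1,Y2=180+14.5,180+16.8
PICK=dict(black=(.595,.130),red=(.567,.182),blue=(.557,.239),yellow=(.540,.294))
SLOT=dict(red=(.501,-.111),black=(.518,-.165),yellow=(.535,-.221),blue=(.551,-.277))
def rot(yaw): return R.from_euler('z',yaw,degrees=True)*R.from_euler('x',180,degrees=True)
def plan(wps):
    "wps: x,y,z,yaw; prints the row of each, every one from the one before"
    s=env.get_state();p=np.array(s['tcp_pos']);q=np.array(s['orientation']);r=R.from_quat(np.r_[q[1:],q[0]])
    for w in wps:
        r1=rot(w[3]);d=r.inv().apply(np.array(w[:3])-p);t=(r.inv()*r1).as_rotvec()
        print(np.round(w,3),'dist',round(np.linalg.norm(d),3),'deg',round(np.degrees(np.linalg.norm(t)),1),'row',json.dumps([round(float(v),4) for v in np.r_[d/.5,t/2/np.pi]]))
        p,r=np.array(w[:3]),r1
    print('t',s['clock'],'gap',s['finger_gap'],'F',np.round(s['wrist_force'],1))
E
python3 - <<'E'
from plan import *
a=np.array([.243,-.521,.25,25.]);b=np.array([*PICK['black'],.22,Y1])
plan([a+(b-a)*k/4 for k in (1,2,3,4)]+[[*PICK['black'],.092,Y1]])
E
```

```text
[ 0.331 -0.358  0.242 67.375] dist 0.186 deg 42.4 row [0.2977, -0.2211, 0.0156, 0.0, 0.0, -0.1178]
[  0.419  -0.196   0.235 109.75 ] dist 0.185 deg 42.4 row [0.3682, 0.0372, 0.015, 0.0, 0.0, -0.1177]
[ 5.07000e-01 -3.30000e-02  2.28000e-01  1.52125e+02] dist 0.185 deg 42.4 row [0.2469, 0.2756, 0.015, 0.0, 0.0, -0.1177]
[5.950e-01 1.300e-01 2.200e-01 1.945e+02] dist 0.185 deg 42.4 row [-0.0034, 0.37, 0.015, 0.0, 0.0, -0.1177]
[5.950e-01 1.300e-01 9.200e-02 1.945e+02] dist 0.128 deg 0.0 row [0.0, -0.0, 0.256, 0.0, 0.0, 0.0]
t 1.15 gap 0.08524498222264454 F [-1.1 -0.5  0.1]
```

Request:
{"fn": "carry_out", "kwargs": {
  "increments": [
    [[0.298,-0.221,0.0156,0,0,-0.118],[0.298,-0.221,0.0156,0,0,-0.118],[0.298,-0.221,0.0156,0,0,-0.118],[0.298,-0.221,0.0156,0,0,-0.118],[0.298,-0.221,0.0156,0,0,-0.118]]
  ],
  "jaw": 0.53,
  "squeeze": 40
}}

```text
clock: 1.78
tcp_pos: [0.3316, -0.3577, 0.2428]
orientation: [0.0, 0.832, 0.555, -0.0]
wrist_force: [-0.0, 1.4, 0.7]
finger_gap: 0.0399
grip_force: 0.0
```

Request:
{"fn": "carry_out", "kwargs": {
  "increments": [
    [[0.368,0.037,0.015,0,0,-0.118],[0.368,0.037,0.015,0,0,-0.118],[0.368,0.037,0.015,0,0,-0.118],[0.368,0.037,0.015,0,0,-0.118],[0.368,0.037,0.015,0,0,-0.118]]
  ]
}}

```text
clock: 2.4
tcp_pos: [0.4191, -0.1955, 0.235]
orientation: [0.0, 0.576, 0.818, -0.0]
wrist_force: [0.2, 0.0, 1.0]
finger_gap: 0.0402
grip_force: 0.0
```

Request:
{"fn": "carry_out", "kwargs": {
  "increments": [
    [[0.247,0.276,0.015,0,0,-0.118],[0.247,0.276,0.015,0,0,-0.118],[0.247,0.276,0.015,0,0,-0.118],[0.247,0.276,0.015,0,0,-0.118],[0.247,0.276,0.015,0,0,-0.118]]
  ]
}}

```text
clock: 3.02
tcp_pos: [0.5067, -0.0329, 0.2272]
orientation: [-0.0, 0.242, 0.97, -0.0]
wrist_force: [0.2, -0.6, -0.9]
finger_gap: 0.04
grip_force: 0.0
```

Request:
{"fn": "carry_out", "kwargs": {
  "increments": [
    [[-0.003,0.37,0.015,0,0,-0.118],[-0.003,0.37,0.015,0,0,-0.118],[-0.003,0.37,0.015,0,0,-0.118],[-0.003,0.37,0.015,0,0,-0.118],[-0.003,0.37,0.015,0,0,-0.118]]
  ]
}}

```text
clock: 3.65
tcp_pos: [0.5938, 0.1297, 0.2195]
orientation: [-0.0, -0.125, 0.992, -0.0]
wrist_force: [0.8, -0.3, 0.4]
finger_gap: 0.0403
grip_force: 0.0
```

Run:
```python
from plan import *
import cv2
print(np.round(env.get_state()['joint_pos'],2))
plan([[*PICK['black'],.22,Y1],[*PICK['black'],.092,Y1]])
r=env.read_camera('wrist');cv2.imwrite('pics/wrist1.png',r['frame'])
# wrist fisheye: world points of the tops
s=env.get_state();q=s['orientation'];Rt=R.from_quat(np.r_[q[1:],q[0]]).as_matrix()
z=r['z_map'];K=r['intrinsics'];v,u=np.mgrid[:400,:640];dx=(u-K[0,2])/K[0,0];dy=(v-K[1,2])/K[1,1];th=np.hypot(dx,dy)+1e-9
k=np.tan(np.minimum(th,1.5))/th;P=np.stack([dx*k*z,dy*k*z,z],-1)
T=r['T_tool_cam'];W=(P@T[:3,:3].T+T[:3,3])@Rt.T+s['tcp_pos']
from h import colour
for n,m in colour(r['frame']).items():
    p=W[m&(z>0)&(abs(W[...,2]-.112)<.008)&(W[...,0]>.48)]
    if len(p)>20:
        d=np.linalg.svd(p[:,:2]-p[:,:2].mean(0),full_matrices=False)[2][0]
        print(n,len(p),np.round(p.mean(0),3),np.degrees(np.arctan(d[1]/d[0])),cv2.minAreaRect(p[:,:2].astype(np.float32)*1000))
```

```text
[ 0.08  0.39  0.08  1.26 -0.   -0.17]
[5.950e-01 1.300e-01 2.200e-01 1.945e+02] dist 0.001 deg 0.1 row [-0.0025, -0.0001, -0.001, -0.0, -0.0001, -0.0003]
[5.950e-01 1.300e-01 9.200e-02 1.945e+02] dist 0.128 deg 0.0 row [0.0, -0.0, 0.256, 0.0, 0.0, 0.0]
t 3.65 gap 0.040296312960539656 F [ 0.8 -0.3  0.4]
yellow 1503 [0.538 0.293 0.114] 14.847690898276454 ((539.858154296875, 293.64434814453125), (95.27009582519531, 18.731220245361328), 15.10859203338623)
red 1796 [0.569 0.181 0.114] 13.886949267432913 ((566.2373046875, 180.6251220703125), (92.95262908935547, 16.166494369506836), 13.941195487976074)
blue 1736 [0.554 0.237 0.114] 15.732224872494127 ((555.6785888671875, 238.07315063476562), (92.78474426269531, 16.421445846557617), 15.982293128967285)
black 1876 [0.591 0.13  0.114] 3.520220215056177 ((577.976806640625, 157.327392578125), (106.80731964111328, 79.72452545166016), 15.278207778930664)
```

Request:
{"fn": "carry_out", "kwargs": {
  "increments": [
    [[-0.001,0,0.08,0,0,0],[-0.001,0,0.15,0,0,0],[-0.001,0,0.21,0,0,0],[-0.001,0,0.255,0,0,0],[-0.001,0,0.255,0,0,0]]
  ]
}}

```text
clock: 4.32
tcp_pos: [0.5924, 0.1292, 0.091]
orientation: [-0.002, -0.126, 0.992, -0.0]
wrist_force: [0.2, 0.0, 1.0]
finger_gap: 0.0402
grip_force: 0.0
```

Request:
{"fn": "carry_out", "kwargs": {
  "increments": [
    [[0,0,0,0,0,0],[0,0,0,0,0,0],[0,0,0,0,0,0],[0,0,0,0,0,0]]
  ],
  "jaw": 1
}}

```text
clock: 4.82
tcp_pos: [0.5948, 0.1309, 0.0938]
orientation: [0.001, -0.129, 0.992, -0.0]
wrist_force: [0.5, -0.9, 5.2]
finger_gap: 0.0229
grip_force: 40.8
```

Request:
{"fn": "carry_out", "kwargs": {
  "increments": [
    [[0,0,-0.04,0,0,0],[0,0,-0.1,0,0,0],[0,0,-0.17,0,0,0],[0,0,-0.24,0,0,0],[0,0,-0.24,0,0,0]]
  ]
}}

```text
clock: 5.45
tcp_pos: [0.5956, 0.1316, 0.2154]
orientation: [0.003, -0.13, 0.992, -0.0]
wrist_force: [0.4, 0.6, -1.7]
finger_gap: 0.0223
grip_force: 40.0
```

```bash
cat > go.py <<'E'
from plan import *
n=sys.argv[1]
s=SLOT[n];p=np.array([*env.get_state()['tcp_pos'][:2]])
plan([[*((p+s)/2),.212,(Y1+Y2)/2],[*s,.212,Y2],[*s,.093,Y2]])
E
python3 go.py black
```

```text
[ 5.5700e-01 -1.7000e-02  2.1200e-01  1.9565e+02] dist 0.153 deg 0.8 row [0.1513, -0.2667, 0.0061, -0.0001, 0.0009, -0.0021]
[ 5.180e-01 -1.650e-01  2.120e-01  1.968e+02] dist 0.153 deg 1.2 row [0.1547, -0.2647, -0.0, 0.0, 0.0, -0.0032]
[ 5.180e-01 -1.650e-01  9.300e-02  1.968e+02] dist 0.119 deg 0.0 row [0.0, -0.0, 0.238, 0.0, 0.0, 0.0]
t 5.45 gap 0.022329843126738063 F [ 0.4  0.6 -1.7]
```

Request:
{"fn": "carry_out", "kwargs": {
  "increments": [
    [[0.03,-0.05,0.006,0,0,0],[0.06,-0.11,0.006,0,0,-0.001],[0.1,-0.18,0.006,0,0,-0.002],[0.135,-0.24,0.006,0,0.001,-0.002],[0.151,-0.267,0.006,0,0.001,-0.002]]
  ]
}}

```text
clock: 6.08
tcp_pos: [0.5541, -0.0184, 0.2078]
orientation: [-0.004, -0.135, 0.991, 0.0]
wrist_force: [0.4, -0.5, -1.6]
finger_gap: 0.0224
grip_force: 39.9
```

Request:
{"fn": "carry_out", "kwargs": {
  "increments": [
    [[0.04,-0.07,0,0,0,-0.001],[0.08,-0.14,0,0,0,-0.002],[0.12,-0.205,0,0,0,-0.003],[0.145,-0.25,0,0,0,-0.003],[0.155,-0.265,0,0,0,-0.003]]
  ]
}}

```text
clock: 6.7
tcp_pos: [0.5159, -0.1663, 0.209]
orientation: [-0.003, -0.144, 0.99, 0.0]
wrist_force: [-0.0, 0.1, -1.9]
finger_gap: 0.0225
grip_force: 39.9
```

Run:
```python
from plan import *
import cv2
s=SLOT['black'];plan([[*s,.212,Y2],[*s,.105,Y2],[*s,.0935,Y2]])
r=env.read_camera('wrist');cv2.imwrite('pics/wrist2.png',r['frame'])
```

```text
[ 5.180e-01 -1.650e-01  2.120e-01  1.968e+02] dist 0.004 deg 0.4 row [-0.0048, 0.0014, -0.006, 0.0002, -0.0011, -0.0005]
[ 5.180e-01 -1.650e-01  1.050e-01  1.968e+02] dist 0.107 deg 0.0 row [0.0, -0.0, 0.214, 0.0, 0.0, 0.0]
[ 5.180e-01 -1.650e-01  9.400e-02  1.968e+02] dist 0.011 deg 0.0 row [0.0, -0.0, 0.023, 0.0, 0.0, 0.0]
t 6.7 gap 0.02248947671972051 F [-0.   0.1 -1.9]
```

View pics/wrist2.png

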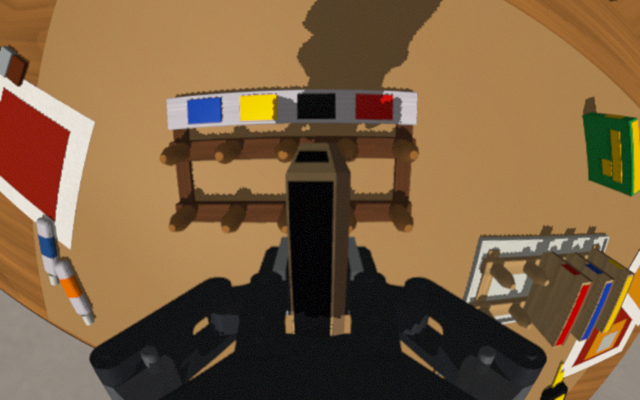

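The picture shows the held black block over the slot behind the black tab (315,105), with the pegs either side at (290,150) and (345,150). I lower it to just above the pegs and recheck.

Request:
{"fn": "carry_out", "kwargs": {
  "increments": [
    [[-0.005,0.001,0.04,0,-0.001,0],[-0.005,0.001,0.09,0,-0.001,0],[-0.005,0.001,0.1,0,-0.001,0],[-0.005,0.001,0.1,0,-0.001,0]]
  ]
}}

```text
clock: 7.25
tcp_pos: [0.5183, -0.1638, 0.1599]
orientation: [-0.0, -0.146, 0.989, 0.0]
wrist_force: [0.3, -0.5, -1.1]
finger_gap: 0.0226
grip_force: 39.8
```

```bash
cat > wr.py <<'E'
from plan import *
from h import colour
def wrist():
    s=env.get_state();r=env.read_camera('wrist')
    q=s['orientation'];Rt=R.from_quat(np.r_[q[1:],q[0]]).as_matrix()
    z=r['z_map'];K=r['intrinsics'];v,u=np.mgrid[:400,:640];dx=(u-K[0,2])/K[0,0];dy=(v-K[1,2])/K[1,1];th=np.hypot(dx,dy)+1e-9
    k=np.tan(np.minimum(th,1.5))/th;P=np.stack([dx*k*z,dy*k*z,z],-1)
    T=r['T_tool_cam'];return r['frame'],(P@T[:3,:3].T+T[:3,3])@Rt.T+s['tcp_pos'],z>0
E
python3 - <<'E'
from wr import *
import cv2
f,W,ok=wrist();c=np.cos(.293)*.077,np.sin(.293)*.077
for n,m in colour(f).items():
    p=W[m&ok&(abs(W[...,2]-.024)<.006)&(W[...,1]<-.1)&(W[...,1]>-.34)&(W[...,0]<.52)&(W[...,0]>.38)]
    if len(p)>20:
        (x,y),_,_=cv2.minAreaRect(p[:,:2].astype(np.float32)*1000);print(n,len(p),x,y,_,'slot',np.round([x/1e3+c[0],y/1e3+c[1]],4))
s=SLOT['black'];plan([[*s,.105,Y2],[*s,.0935,Y2]])
E
```

```text
yellow 1284 459.76373291015625 -244.00112915039062 17.616390228271484 slot [ 0.5335 -0.2218]
red 1246 426.3867492675781 -133.52835083007812 17.692123413085938 slot [ 0.5001 -0.1113]
blue 1052 476.6474304199219 -299.1271667480469 17.068588256835938 slot [ 0.5504 -0.2769]
black 1172 443.8663024902344 -169.55349731445312 88.22188568115234 slot [ 0.5176 -0.1473]
[ 5.180e-01 -1.650e-01  1.050e-01  1.968e+02] dist 0.056 deg 0.1 row [0.0019, -0.0012, 0.1111, -0.0, 0.0001, -0.0002]
[ 5.180e-01 -1.650e-01  9.400e-02  1.968e+02] dist 0.011 deg 0.0 row [0.0, -0.0, 0.023, 0.0, 0.0, 0.0]
t 7.3 gap 0.0224248392708432 F [-1.1  0.  -1.4]
```

Request:
{"fn": "carry_out", "kwargs": {
  "increments": [
    [[0.002,-0.001,0.04,0,0,0],[0.002,-0.001,0.08,0,0,0],[0.002,-0.001,0.11,0,0,0],[0.002,-0.001,0.125,0,0,0],[0.002,-0.001,0.13,0,0,0]]
  ]
}}

```text
clock: 7.92
tcp_pos: [0.5176, -0.1654, 0.095]
orientation: [0.0, -0.145, 0.989, 0.0]
wrist_force: [0.4, 0.4, -1.7]
finger_gap: 0.0224
grip_force: 39.9
```

Request:
{"fn": "carry_out", "kwargs": {
  "increments": [
    [[0,0,0.002,0,0,0],[0,0,0.004,0,0,0],[0,0,0.004,0,0,0]]
  ]
}}

```text
clock: 8.3
tcp_pos: [0.5179, -0.1656, 0.0938]
orientation: [0.001, -0.145, 0.989, -0.0]
wrist_force: [-0.5, 0.6, 2.8]
finger_gap: 0.0223
grip_force: 40.3
```

Contact: the z force went from -1.7 to +2.8 N. I release the block, then retreat.

Request:
{"fn": "carry_out", "kwargs": {
  "increments": [
    [[0,0,0,0,0,0],[0,0,0,0,0,0],[0,0,0,0,0,0]]
  ],
  "jaw": 0.53
}}

```text
clock: 8.68
tcp_pos: [0.5174, -0.1654, 0.0929]
orientation: [-0.0, -0.145, 0.989, 0.0]
wrist_force: [-0.4, 0.5, -0.6]
finger_gap: 0.0402
grip_force: 0.0
```

Request:
{"fn": "carry_out", "kwargs": {
  "increments": [
    [[0,0,-0.04,0,0,0],[0,0,-0.11,0,0,0],[0,0,-0.2,0,0,0],[0,0,-0.23,0,0,0]]
  ]
}}

```text
clock: 9.18
tcp_pos: [0.5187, -0.166, 0.2109]
orientation: [0.002, -0.145, 0.989, -0.001]
wrist_force: [0.4, -0.5, 0.3]
finger_gap: 0.0402
grip_force: 0.0
```

```bash
cat > back.py <<'E'
from plan import *
import cv2
s=PICK[sys.argv[1]];p=np.array([*env.get_state()['tcp_pos'][:2]])
plan([[*((p+s)/2),.212,(Y1+Y2)/2],[*s,.212,Y1],[*s,.092,Y1]])
r=env.read_camera('scene');cv2.imwrite(f'pics/after_{sys.argv[1]}.png',cv2.resize(r['frame'][100:340,180:460],None,fx=2.2,fy=2.2))
E
python3 back.py red
```

```text
[5.4300e-01 8.0000e-03 2.1200e-01 1.9565e+02] dist 0.176 deg 1.1 row [-0.1462, 0.3195, -0.0027, -0.0005, 0.0005, 0.0029]
[5.670e-01 1.820e-01 2.120e-01 1.945e+02] dist 0.176 deg 1.2 row [-0.1403, 0.3221, 0.0, 0.0, -0.0, 0.0032]
[5.670e-01 1.820e-01 9.200e-02 1.945e+02] dist 0.12 deg 0.0 row [0.0, -0.0, 0.24, 0.0, 0.0, 0.0]
t 9.175 gap 0.04016616511005092 F [ 0.4 -0.5  0.3]
```

View pics/after_red.png

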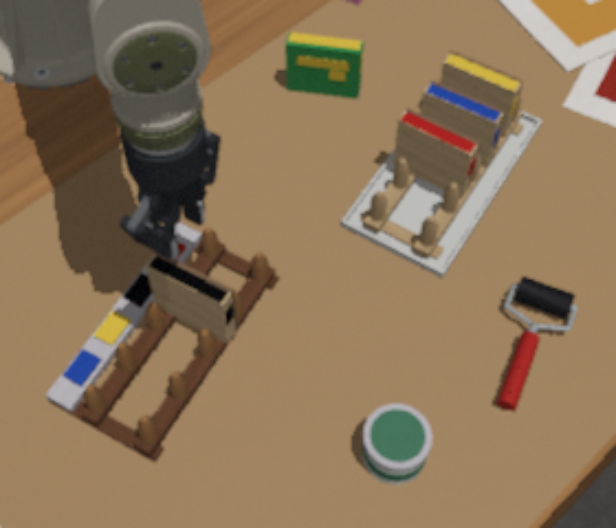

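The picture shows the black block upright behind the black tab (195,290), with everything else unmoved. Red is next.

Request:
{"fn": "carry_out", "kwargs": {
  "increments": [
    [[-0.036,0.08,-0.003,0,0,0.001],[-0.073,0.16,-0.003,0,0,0.002],[-0.11,0.24,-0.003,0,0,0.003],[-0.135,0.295,-0.003,0,0,0.003],[-0.146,0.32,-0.003,0,0,0.003]]
  ]
}}

```text
clock: 9.85
tcp_pos: [0.5408, 0.0104, 0.2081]
orientation: [-0.001, -0.137, 0.991, 0.0]
wrist_force: [-0.0, -0.9, 0.2]
finger_gap: 0.04
grip_force: 0.0
```

Request:
{"fn": "carry_out", "kwargs": {
  "increments": [
    [[-0.035,0.08,0,0,0,0.001],[-0.07,0.16,0,0,0,0.002],[-0.105,0.24,0,0,0,0.003],[-0.13,0.3,0,0,0,0.003],[-0.14,0.322,0,0,0,0.003]]
  ]
}}

```text
clock: 10.48
tcp_pos: [0.5654, 0.1836, 0.2084]
orientation: [-0.001, -0.127, 0.992, -0.0]
wrist_force: [0.1, -0.1, -0.6]
finger_gap: 0.0398
grip_force: 0.0
```

Request:
{"fn": "carry_out", "kwargs": {
  "increments": [
    [[0,0,0.04,0,0,0],[0,0,0.1,0,0,0],[0,0,0.12,0,0,0],[0,0,0.12,0,0,0]]
  ]
}}

```text
clock: 10.98
tcp_pos: [0.5651, 0.1818, 0.1488]
orientation: [-0.001, -0.126, 0.992, -0.0]
wrist_force: [-0.3, 0.4, -0.2]
finger_gap: 0.0398
grip_force: 0.0
```

```bash
python3 -c "
from plan import *
plan([[*PICK['red'],.092,Y1]])"
```

```text
[5.670e-01 1.820e-01 9.200e-02 1.945e+02] dist 0.057 deg 0.1 row [-0.0041, -0.0007, 0.1136, 0.0, -0.0003, -0.0001]
t 10.975 gap 0.03981236944951574 F [-0.3  0.4 -0.2]
```

Request:
{"fn": "carry_out", "kwargs": {
  "increments": [
    [[-0.003,0,0.04,0,0,0],[-0.003,0,0.08,0,0,0],[-0.003,0,0.113,0,0,0],[-0.003,0,0.113,0,0,0]]
  ]
}}

```text
clock: 11.48
tcp_pos: [0.5664, 0.1828, 0.0923]
orientation: [-0.001, -0.126, 0.992, -0.0]
wrist_force: [-0.9, -0.4, 0.9]
finger_gap: 0.0399
grip_force: 0.0
```

Request:
{"fn": "carry_out", "kwargs": {
  "increments": [
    [[0,0,0,0,0,0],[0,0,0,0,0,0],[0,0,0,0,0,0],[0,0,0,0,0,0]]
  ],
  "jaw": 1
}}

```text
clock: 11.98
tcp_pos: [0.5677, 0.1833, 0.0939]
orientation: [0.001, -0.126, 0.992, 0.0]
wrist_force: [0.2, -0.2, 4.4]
finger_gap: 0.0227
grip_force: 40.1
```

Request:
{"fn": "carry_out", "kwargs": {
  "increments": [
    [[0,0,-0.04,0,0,0],[0,0,-0.1,0,0,0],[0,0,-0.17,0,0,0],[0,0,-0.24,0,0,0],[0,0,-0.24,0,0,0]]
  ]
}}

```text
clock: 12.6
tcp_pos: [0.5685, 0.1835, 0.2158]
orientation: [0.003, -0.127, 0.992, 0.0]
wrist_force: [-0.1, -0.3, -1.3]
finger_gap: 0.0226
grip_force: 39.6
```

```bash
python3 go.py red
```

```text
[5.3500e-01 3.6000e-02 2.1200e-01 1.9565e+02] dist 0.151 deg 1.2 row [0.1393, -0.2681, 0.007, -0.0001, 0.0008, -0.0031]
[ 5.010e-01 -1.110e-01  2.120e-01  1.968e+02] dist 0.151 deg 1.2 row [0.1444, -0.2653, -0.0, 0.0, 0.0, -0.0032]
[ 5.010e-01 -1.110e-01  9.300e-02  1.968e+02] dist 0.119 deg 0.0 row [0.0, -0.0, 0.238, 0.0, 0.0, 0.0]
t 12.6 gap 0.02261514628295172 F [-0.1 -0.3 -1.3]
```

Request:
{"fn": "carry_out", "kwargs": {
  "increments": [
    [[0.03,-0.06,0,0,0,-0.001],[0.065,-0.125,0,0,0,-0.002],[0.1,-0.195,0,0,0,-0.003],[0.13,-0.25,0,0,0,-0.003],[0.139,-0.268,0,0,0,-0.003]]
  ]
}}

```text
clock: 13.22
tcp_pos: [0.532, 0.0346, 0.2115]
orientation: [-0.001, -0.135, 0.991, 0.0]
wrist_force: [0.4, -0.0, -1.4]
finger_gap: 0.0226
grip_force: 39.6
```

Request:
{"fn": "carry_out", "kwargs": {
  "increments": [
    [[0.035,-0.065,0,0,0,-0.001],[0.07,-0.135,0,0,0,-0.002],[0.11,-0.2,0,0,0,-0.003],[0.135,-0.25,0,0,0,-0.003],[0.144,-0.265,0,0,0,-0.003]]
  ]
}}

```text
clock: 13.85
tcp_pos: [0.4993, -0.1117, 0.2121]
orientation: [-0.0, -0.144, 0.99, 0.0]
wrist_force: [0.1, 0.2, -1.5]
finger_gap: 0.0225
grip_force: 39.6
```

Request:
{"fn": "carry_out", "kwargs": {
  "increments": [
    [[0,0,0.04,0,0,0],[0,0,0.09,0,0,0],[0,0,0.1,0,0,0],[0,0,0.1,0,0,0]]
  ]
}}

```text
clock: 14.35
tcp_pos: [0.4996, -0.1103, 0.1628]
orientation: [-0.0, -0.146, 0.989, 0.0]
wrist_force: [0.3, -0.7, -1.3]
finger_gap: 0.0225
grip_force: 39.6
```

```bash
python3 -c "
from plan import *
plan([[*SLOT['red'],.0955,Y2]])"
```

```text
[ 5.010e-01 -1.110e-01  9.600e-02  1.968e+02] dist 0.067 deg 0.1 row [-0.0024, -0.0022, 0.1346, 0.0001, -0.0001, -0.0002]
t 14.35 gap 0.022512450467077488 F [ 0.3 -0.7 -1.3]
```

Request:
{"fn": "carry_out", "kwargs": {
  "increments": [
    [[-0.002,-0.002,0.04,0,0,0],[-0.002,-0.002,0.08,0,0,0],[-0.002,-0.002,0.11,0,0,0],[-0.002,-0.002,0.125,0,0,0],[-0.002,-0.002,0.133,0,0,0]]
  ]
}}

```text
clock: 14.98
tcp_pos: [0.5011, -0.1117, 0.0965]
orientation: [0.0, -0.145, 0.989, -0.0]
wrist_force: [0.4, -0.5, -1.2]
finger_gap: 0.0222
grip_force: 39.6
```

Request:
{"fn": "carry_out", "kwargs": {
  "increments": [
    [[0,0,0.002,0,0,0],[0,0,0.004,0,0,0],[0,0,0.004,0,0,0]]
  ]
}}

```text
clock: 15.35
tcp_pos: [0.5011, -0.1118, 0.0948]
orientation: [0.0, -0.145, 0.989, -0.0]
wrist_force: [0.4, -0.8, -1.4]
finger_gap: 0.0228
grip_force: 39.6
```

Request:
{"fn": "carry_out", "kwargs": {
  "increments": [
    [[0,0,0.002,0,0,0],[0,0,0.0035,0,0,0],[0,0,0.0035,0,0,0]]
  ]
}}

```text
clock: 15.72
tcp_pos: [0.5011, -0.1118, 0.0939]
orientation: [0.0, -0.145, 0.989, -0.0]
wrist_force: [-3.5, 0.2, 6.5]
finger_gap: 0.0229
grip_force: 40.7
```

Red is seated (contact). Release, rise, and set up for blue.

Request:
{"fn": "carry_out", "kwargs": {
  "increments": [
    [[0,0,0,0,0,0],[0,0,0,0,0,0],[0,0,0,0,0,0]]
  ],
  "jaw": 0.53
}}

```text
clock: 16.1
tcp_pos: [0.5008, -0.1117, 0.0926]
orientation: [-0.0, -0.145, 0.989, 0.0]
wrist_force: [-0.3, -0.3, -0.2]
finger_gap: 0.0399
grip_force: 0.0
```

Request:
{"fn": "carry_out", "kwargs": {
  "increments": [
    [[0,0,-0.04,0,0,0],[0,0,-0.11,0,0,0],[0,0,-0.2,0,0,0],[0,0,-0.23,0,0,0]]
  ]
}}

```text
clock: 16.6
tcp_pos: [0.5022, -0.1122, 0.2104]
orientation: [0.002, -0.145, 0.989, -0.001]
wrist_force: [0.6, 0.4, -0.3]
finger_gap: 0.04
grip_force: 0.0
```

```bash
python3 back.py blue
```

```text
[5.3000e-01 6.3000e-02 2.1200e-01 1.9565e+02] dist 0.178 deg 1.1 row [-0.1534, 0.3207, -0.0035, -0.0004, 0.0005, 0.0029]
[  0.557   0.239   0.212 194.5  ] dist 0.178 deg 1.2 row [-0.1475, 0.3234, 0.0, 0.0, -0.0, 0.0032]
[5.570e-01 2.390e-01 9.200e-02 1.945e+02] dist 0.12 deg 0.0 row [0.0, -0.0, 0.24, 0.0, 0.0, 0.0]
t 16.6 gap 0.04004081501376559 F [ 0.6  0.4 -0.3]
```

View pics/after_blue.png

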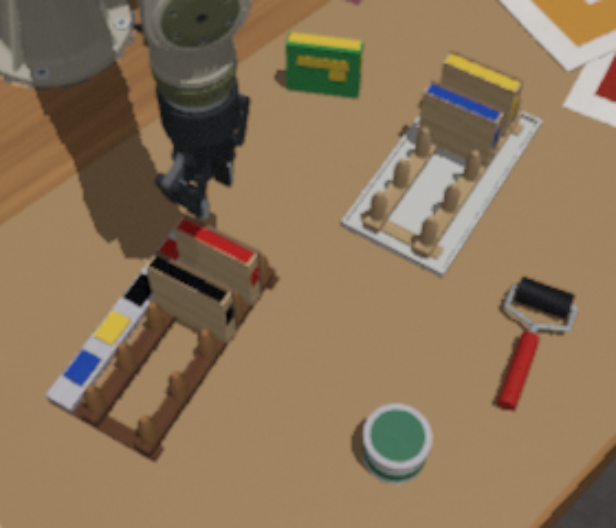

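Red (215,245) and black (190,280) both stand in their own slots. Blue is next.

Request:
{"fn": "carry_out", "kwargs": {
  "increments": [
    [[-0.038,0.08,-0.003,0,0,0.001],[-0.076,0.16,-0.003,0,0,0.002],[-0.115,0.24,-0.003,0,0,0.003],[-0.142,0.297,-0.003,0,0,0.003],[-0.153,0.321,-0.003,0,0,0.003]]
  ]
}}

```text
clock: 17.27
tcp_pos: [0.5274, 0.0655, 0.2077]
orientation: [-0.001, -0.137, 0.991, 0.0]
wrist_force: [0.4, 0.3, 0.4]
finger_gap: 0.0396
grip_force: 0.0
```

Request:
{"fn": "carry_out", "kwargs": {
  "increments": [
    [[-0.037,0.08,0,0,0,0.001],[-0.074,0.16,0,0,0,0.002],[-0.11,0.24,0,0,0,0.003],[-0.137,0.3,0,0,0,0.003],[-0.148,0.323,0,0,0,0.003]]
  ]
}}

```text
clock: 17.9
tcp_pos: [0.5557, 0.2403, 0.208]
orientation: [-0.001, -0.127, 0.992, -0.0]
wrist_force: [-0.2, 0.0, 0.6]
finger_gap: 0.0405
grip_force: 0.0
```

Request:
{"fn": "carry_out", "kwargs": {
  "increments": [
    [[0,0,0.04,0,0,0],[0,0,0.1,0,0,0],[0,0,0.12,0,0,0],[0,0,0.12,0,0,0]]
  ]
}}

```text
clock: 18.4
tcp_pos: [0.5554, 0.2385, 0.1485]
orientation: [-0.001, -0.126, 0.992, -0.0]
wrist_force: [-0.1, -0.3, 0.5]
finger_gap: 0.0401
grip_force: 0.0
```

```bash
python3 -c "
from plan import *
plan([[*PICK['blue'],.092,Y1+.5]])"
```

```text
[5.57e-01 2.39e-01 9.20e-02 1.95e+02] dist 0.057 deg 0.5 row [-0.0035, 0.0002, 0.113, -0.0, -0.0003, -0.0015]
t 18.4 gap 0.04013101787428591 F [-0.1 -0.3  0.5]
```

Request:
{"fn": "carry_out", "kwargs": {
  "increments": [
    [[-0.003,0,0.04,0,0,-0.001],[-0.003,0,0.08,0,0,-0.001],[-0.003,0,0.113,0,0,-0.001],[-0.003,0,0.113,0,0,-0.001]]
  ]
}}

```text
clock: 18.9
tcp_pos: [0.5568, 0.2395, 0.092]
orientation: [-0.001, -0.129, 0.992, -0.0]
wrist_force: [0.0, 0.3, -0.4]
finger_gap: 0.0401
grip_force: 0.0
```

Request:
{"fn": "carry_out", "kwargs": {
  "increments": [
    [[0,0,0,0,0,0],[0,0,0,0,0,0],[0,0,0,0,0,0],[0,0,0,0,0,0]]
  ],
  "jaw": 1
}}

```text
clock: 19.4
tcp_pos: [0.558, 0.24, 0.0937]
orientation: [0.001, -0.13, 0.992, 0.0]
wrist_force: [-0.6, -0.1, 4.2]
finger_gap: 0.0229
grip_force: 41.7
```

Request:
{"fn": "carry_out", "kwargs": {
  "increments": [
    [[0,0,-0.04,0,0,0],[0,0,-0.1,0,0,0],[0,0,-0.17,0,0,0],[0,0,-0.24,0,0,0],[0,0,-0.24,0,0,0]]
  ]
}}

```text
clock: 20.02
tcp_pos: [0.5588, 0.2403, 0.2156]
orientation: [0.003, -0.13, 0.992, 0.0]
wrist_force: [0.8, 0.5, -1.0]
finger_gap: 0.0225
grip_force: 41.1
```

```bash
sed -i 's|^plan.*|plan([[*(p+(np.array(s)-p)*k/3),.217,Y1+(Y2-Y1)*k/3] for k in (1,2,3)])|' go.py; python3 go.py blue
```

```text
[5.56000e-01 6.80000e-02 2.17000e-01 1.95267e+02] dist 0.172 deg 0.5 row [0.0937, -0.332, -0.0035, 0.0, 0.0009, -0.001]
[ 5.54000e-01 -1.05000e-01  2.17000e-01  1.96033e+02] dist 0.172 deg 0.8 row [0.0959, -0.3313, -0.0, 0.0, 0.0, -0.0021]
[  0.551  -0.277   0.217 196.8  ] dist 0.172 deg 0.8 row [0.1003, -0.33, -0.0, 0.0, 0.0, -0.0021]
t 20.025 gap 0.022509864835049645 F [ 0.8  0.5 -1. ]
```

Request:
{"fn": "carry_out", "kwargs": {
  "increments": [
    [[0.02,-0.07,-0.003,0,0,0],[0.043,-0.15,-0.003,0,0,0],[0.066,-0.235,-0.003,0,0,-0.001],[0.085,-0.3,-0.003,0,0,-0.001],[0.094,-0.332,-0.003,0,0,-0.001]]
  ]
}}

```text
clock: 20.65
tcp_pos: [0.5536, 0.0658, 0.2125]
orientation: [-0.001, -0.132, 0.991, 0.0]
wrist_force: [0.2, 0.4, -1.7]
finger_gap: 0.0228
grip_force: 41.1
```

Request:
{"fn": "carry_out", "kwargs": {
  "increments": [
    [[0.02,-0.07,0,0,0,0],[0.043,-0.15,0,0,0,-0.001],[0.067,-0.235,0,0,0,-0.002],[0.087,-0.3,0,0,0,-0.002],[0.096,-0.331,0,0,0,-0.002]]
  ]
}}

```text
clock: 21.28
tcp_pos: [0.5514, -0.106, 0.2132]
orientation: [-0.001, -0.138, 0.99, 0.001]
wrist_force: [0.4, 0.2, -2.3]
finger_gap: 0.0227
grip_force: 41.1
```

Request:
{"fn": "carry_out", "kwargs": {
  "increments": [
    [[0.021,-0.07,0,0,0,0],[0.045,-0.15,0,0,0,-0.001],[0.07,-0.235,0,0,0,-0.002],[0.091,-0.3,0,0,0,-0.002],[0.1,-0.33,0,0,0,-0.002]]
  ]
}}

```text
clock: 21.9
tcp_pos: [0.5491, -0.2781, 0.2133]
orientation: [-0.0, -0.145, 0.989, 0.001]
wrist_force: [0.2, 0.7, -1.1]
finger_gap: 0.0227
grip_force: 41.1
```

Request:
{"fn": "carry_out", "kwargs": {
  "increments": [
    [[0,0,0.04,0,0,0],[0,0,0.09,0,0,0],[0,0,0.1,0,0,0],[0,0,0.1,0,0,0]]
  ]
}}

```text
clock: 22.4
tcp_pos: [0.5492, -0.2764, 0.1642]
orientation: [-0.0, -0.146, 0.989, 0.0]
wrist_force: [0.8, 1.1, -0.8]
finger_gap: 0.0223
grip_force: 40.9
```

```bash
python3 -c "
from plan import *
plan([[*SLOT['blue'],.095,Y2]])"
```

```text
[ 5.510e-01 -2.770e-01  9.500e-02  1.968e+02] dist 0.069 deg 0.1 row [-0.0031, -0.0023, 0.1384, 0.0001, -0.0, -0.0001]
t 22.4 gap 0.022302064165522446 F [ 0.8  1.1 -0.8]
```

Request:
{"fn": "carry_out", "kwargs": {
  "increments": [
    [[-0.003,-0.002,0.04,0,0,0],[-0.003,-0.002,0.08,0,0,0],[-0.003,-0.002,0.11,0,0,0],[-0.003,-0.002,0.13,0,0,0],[-0.003,-0.002,0.138,0,0,0]]
  ]
}}

```text
clock: 23.02
tcp_pos: [0.5508, -0.2778, 0.095]
orientation: [-0.0, -0.145, 0.989, 0.0]
wrist_force: [-0.2, 0.9, -2.0]
finger_gap: 0.0222
grip_force: 41.1
```

Request:
{"fn": "carry_out", "kwargs": {
  "increments": [
    [[0,0,0.002,0,0,0],[0,0,0.004,0,0,0],[0,0,0.004,0,0,0]]
  ]
}}

```text
clock: 23.4
tcp_pos: [0.5511, -0.2782, 0.0937]
orientation: [0.0, -0.145, 0.989, -0.0]
wrist_force: [0.2, 0.1, -1.1]
finger_gap: 0.0225
grip_force: 41.1
```

Request:
{"fn": "carry_out", "kwargs": {
  "increments": [
    [[0,0,0.002,0,0,0],[0,0,0.003,0,0,0],[0,0,0.003,0,0,0]]
  ]
}}

```text
clock: 23.78
tcp_pos: [0.5511, -0.2781, 0.0937]
orientation: [0.001, -0.145, 0.989, -0.001]
wrist_force: [-3.2, 1.7, 8.3]
finger_gap: 0.0225
grip_force: 42.4
```

Request:
{"fn": "carry_out", "kwargs": {
  "increments": [
    [[0,0,0,0,0,0],[0,0,0,0,0,0],[0,0,0,0,0,0]]
  ],
  "jaw": 0.53
}}

```text
clock: 24.15
tcp_pos: [0.5508, -0.2779, 0.0915]
orientation: [-0.0, -0.145, 0.989, 0.0]
wrist_force: [0.2, -0.4, -0.0]
finger_gap: 0.0399
grip_force: 0.0
```

Request:
{"fn": "carry_out", "kwargs": {
  "increments": [
    [[0,0,-0.04,0,0,0],[0,0,-0.11,0,0,0],[0,0,-0.2,0,0,0],[0,0,-0.24,0,0,0]]
  ]
}}

```text
clock: 24.65
tcp_pos: [0.5518, -0.2785, 0.2145]
orientation: [0.001, -0.145, 0.989, -0.001]
wrist_force: [0.0, -0.4, -0.8]
finger_gap: 0.0398
grip_force: 0.0
```

```bash
sed -i 's|^plan.*|s=np.array(s);plan([[*(p+(s-p)*k/3),.212,Y2+(Y1-Y2)*k/3] for k in (1,2,3)])|' back.py; python3 back.py yellow
```

```text
[ 5.48000e-01 -8.80000e-02  2.12000e-01  1.96033e+02] dist 0.191 deg 0.7 row [-0.1021, 0.3679, 0.0042, -0.0005, 0.0004, 0.0018]
[5.44000e-01 1.03000e-01 2.12000e-01 1.95267e+02] dist 0.191 deg 0.8 row [-0.0979, 0.369, 0.0, -0.0, -0.0, 0.0021]
[  0.54    0.294   0.212 194.5  ] dist 0.191 deg 0.8 row [-0.0929, 0.3703, 0.0, -0.0, -0.0, 0.0021]
t 24.65 gap 0.03977592471303607 F [ 0.  -0.4 -0.8]
```

View pics/after_yellow.png

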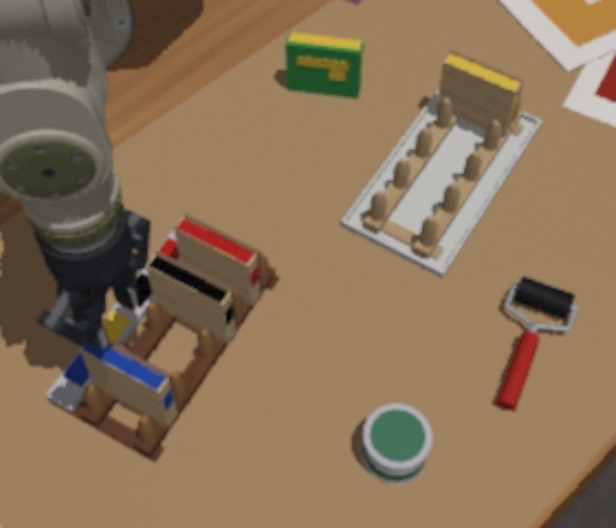

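The blue block (130,370) stands behind the blue tab, and the yellow slot between it and black is free. Yellow is the last one.

Request:
{"fn": "carry_out", "kwargs": {
  "increments": [
    [[-0.023,0.08,0,0,0,0],[-0.047,0.17,0,0,0,0.001],[-0.075,0.27,0,0,0,0.002],[-0.095,0.34,0,0,0,0.002],[-0.102,0.368,0,0,0,0.002]]
  ]
}}

```text
clock: 25.32
tcp_pos: [0.5463, -0.085, 0.211]
orientation: [-0.001, -0.14, 0.99, 0.0]
wrist_force: [-0.4, -0.5, -0.4]
finger_gap: 0.0405
grip_force: 0.0
```

Request:
{"fn": "carry_out", "kwargs": {
  "increments": [
    [[-0.022,0.08,0,0,0,0],[-0.045,0.17,0,0,0,0.001],[-0.072,0.27,0,0,0,0.002],[-0.09,0.34,0,0,0,0.002],[-0.098,0.369,0,0,0,0.002]]
  ]
}}

```text
clock: 25.95
tcp_pos: [0.5431, 0.105, 0.2112]
orientation: [-0.0, -0.133, 0.991, -0.0]
wrist_force: [0.5, 0.3, -0.3]
finger_gap: 0.0403
grip_force: 0.0
```

Request:
{"fn": "carry_out", "kwargs": {
  "increments": [
    [[-0.02,0.08,0,0,0,0],[-0.043,0.17,0,0,0,0.001],[-0.068,0.27,0,0,0,0.002],[-0.086,0.34,0,0,0,0.002],[-0.093,0.37,0,0,0,0.002]]
  ]
}}

```text
clock: 26.58
tcp_pos: [0.5397, 0.2954, 0.2111]
orientation: [-0.0, -0.127, 0.992, -0.0]
wrist_force: [-0.0, -0.5, 1.2]
finger_gap: 0.04
grip_force: 0.0
```

Request:
{"fn": "carry_out", "kwargs": {
  "increments": [
    [[0,0,0.04,0,0,0],[0,0,0.1,0,0,0],[0,0,0.12,0,0,0],[0,0,0.12,0,0,0]]
  ]
}}

```text
clock: 27.08
tcp_pos: [0.5393, 0.2935, 0.1512]
orientation: [-0.001, -0.126, 0.992, -0.0]
wrist_force: [0.1, -0.1, 0.6]
finger_gap: 0.04
grip_force: 0.0
```

```bash
python3 -c "
from plan import *
plan([[*PICK['yellow'],.092,Y1]])"
```

```text
[5.400e-01 2.940e-01 9.200e-02 1.945e+02] dist 0.059 deg 0.1 row [-0.0018, 0.0007, 0.1183, -0.0001, -0.0003, -0.0001]
t 27.075 gap 0.03997501296340189 F [ 0.1 -0.1  0.6]
```

Request:
{"fn": "carry_out", "kwargs": {
  "increments": [
    [[-0.002,0,0.04,0,0,0],[-0.002,0,0.08,0,0,0],[-0.002,0,0.118,0,0,0],[-0.002,0,0.118,0,0,0]]
  ]
}}

```text
clock: 27.58
tcp_pos: [0.5402, 0.2943, 0.0926]
orientation: [-0.001, -0.126, 0.992, -0.0]
wrist_force: [-0.0, 0.5, 0.4]
finger_gap: 0.0404
grip_force: 0.0
```

Request:
{"fn": "carry_out", "kwargs": {
  "increments": [
    [[0,0,0,0,0,0],[0,0,0,0,0,0],[0,0,0,0,0,0],[0,0,0,0,0,0]]
  ],
  "jaw": 1
}}

```text
clock: 28.08
tcp_pos: [0.5414, 0.2951, 0.0943]
orientation: [0.001, -0.126, 0.992, 0.0]
wrist_force: [-0.1, -0.4, 5.7]
finger_gap: 0.023
grip_force: 43.1
```

Request:
{"fn": "carry_out", "kwargs": {
  "increments": [
    [[0,0,-0.04,0,0,0],[0,0,-0.1,0,0,0],[0,0,-0.17,0,0,0],[0,0,-0.24,0,0,0],[0,0,-0.24,0,0,0]]
  ]
}}

```text
clock: 28.7
tcp_pos: [0.5418, 0.2955, 0.2157]
orientation: [0.003, -0.127, 0.992, 0.001]
wrist_force: [0.4, -0.3, -1.5]
finger_gap: 0.0226
grip_force: 42.1
```

```bash
python3 go.py yellow
```

```text
[5.40000e-01 1.23000e-01 2.17000e-01 1.95267e+02] dist 0.172 deg 0.8 row [0.0908, -0.3322, -0.0033, 0.0001, 0.0009, -0.002]
[ 5.37000e-01 -4.90000e-02  2.17000e-01  1.96033e+02] dist 0.172 deg 0.8 row [0.0951, -0.331, -0.0, 0.0, 0.0, -0.0021]
[  0.535  -0.221   0.217 196.8  ] dist 0.172 deg 0.8 row [0.0995, -0.3297, -0.0, 0.0, 0.0, -0.0021]
t 28.7 gap 0.02255659026257043 F [ 0.4 -0.3 -1.5]
```

Request:
{"fn": "carry_out", "kwargs": {
  "increments": [
    [[0.02,-0.07,-0.003,0,0,0],[0.042,-0.15,-0.003,0,0,-0.001],[0.065,-0.235,-0.003,0,0,-0.002],[0.083,-0.3,-0.003,0,0,-0.002],[0.091,-0.332,-0.003,0,0,-0.002]]
  ]
}}

```text
clock: 29.32
tcp_pos: [0.537, 0.1211, 0.2126]
orientation: [-0.001, -0.132, 0.991, 0.0]
wrist_force: [-0.1, 0.6, -1.6]
finger_gap: 0.0227
grip_force: 42.1
```

Request:
{"fn": "carry_out", "kwargs": {
  "increments": [
    [[0.02,-0.07,0,0,0,0],[0.043,-0.15,0,0,0,-0.001],[0.067,-0.235,0,0,0,-0.002],[0.087,-0.3,0,0,0,-0.002],[0.095,-0.331,0,0,0,-0.002]]
  ]
}}

```text
clock: 29.95
tcp_pos: [0.5353, -0.0505, 0.2132]
orientation: [-0.001, -0.138, 0.99, 0.0]
wrist_force: [-0.2, 0.9, -1.1]
finger_gap: 0.0226
grip_force: 42.1
```

Request:
{"fn": "carry_out", "kwargs": {
  "increments": [
    [[0.021,-0.07,0,0,0,0],[0.045,-0.15,0,0,0,-0.001],[0.07,-0.235,0,0,0,-0.002],[0.091,-0.3,0,0,0,-0.002],[0.1,-0.33,0,0,0,-0.002]]
  ]
}}

```text
clock: 30.58
tcp_pos: [0.533, -0.2227, 0.2134]
orientation: [-0.0, -0.145, 0.989, 0.0]
wrist_force: [0.2, 0.6, -1.8]
finger_gap: 0.0225
grip_force: 42.1
```

Request:
{"fn": "carry_out", "kwargs": {
  "increments": [
    [[0,0,0.02,0,0,0],[0,0,0.02,0,0,0],[0,0,0.02,0,0,0]]
  ]
}}

```text
clock: 30.95
tcp_pos: [0.5329, -0.2204, 0.204]
orientation: [-0.0, -0.146, 0.989, 0.0]
wrist_force: [-0.3, 0.2, -1.3]
finger_gap: 0.0227
grip_force: 42.0
```

Run:
```python
from wr import *
import cv2
f,W,ok=wrist()
for n,m in colour(f).items():
    p=W[m&ok&(abs(W[...,2]-.113)<.008)&(W[...,1]<-.05)&(W[...,1]>-.34)&(W[...,0]<.65)&(W[...,0]>.42)]
    if len(p)>20: print(n,len(p),cv2.minAreaRect(p[:,:2].astype(np.float32)*1000))
plan([[*SLOT['yellow'],.095,Y2]])
```

```text
red 1924 ((499.800537109375, -113.62747192382812), (93.113037109375, 17.64773941040039), 15.68392562866211)
blue 2201 ((549.7490234375, -280.3426513671875), (93.35627746582031, 15.672232627868652), 17.36164665222168)
black 1990 ((528.359375, -213.19985961914062), (96.63768005371094, 117.44512176513672), 15.830159187316895)
[ 5.350e-01 -2.210e-01  9.500e-02  1.968e+02] dist 0.109 deg 0.0 row [-0.0035, -0.002, 0.2185, 0.0001, 0.0, -0.0]
t 31.0 gap 0.022265746783810755 F [ 0.2 -1.6 -1.3]
```

Request:
{"fn": "carry_out", "kwargs": {
  "increments": [
    [[-0.003,-0.002,0.04,0,0,0],[-0.003,-0.002,0.08,0,0,0],[-0.003,-0.002,0.12,0,0,0],[-0.003,-0.002,0.15,0,0,0],[-0.003,-0.002,0.17,0,0,0]]
  ]
}}

```text
clock: 31.62
tcp_pos: [0.5347, -0.2219, 0.1187]
orientation: [-0.0, -0.145, 0.989, 0.0]
wrist_force: [0.4, 0.3, -2.0]
finger_gap: 0.0225
grip_force: 42.0
```

Request:
{"fn": "carry_out", "kwargs": {
  "increments": [
    [[0,0,0.02,0,0,0],[0,0,0.035,0,0,0],[0,0,0.045,0,0,0],[0,0,0.05,0,0,0],[0,0,0.05,0,0,0]]
  ]
}}

```text
clock: 32.25
tcp_pos: [0.5349, -0.2225, 0.0945]
orientation: [0.0, -0.145, 0.989, -0.0]
wrist_force: [0.7, 0.4, -1.2]
finger_gap: 0.0228
grip_force: 42.1
```

Request:
{"fn": "carry_out", "kwargs": {
  "increments": [
    [[0,0,0.001,0,0,0],[0,0,0.002,0,0,0],[0,0,0.003,0,0,0],[0,0,0.003,0,0,0]]
  ]
}}

```text
clock: 32.75
tcp_pos: [0.5349, -0.2225, 0.0943]
orientation: [0.0, -0.145, 0.989, -0.0]
wrist_force: [-4.1, 2.8, 8.7]
finger_gap: 0.0229
grip_force: 43.4
```

Request:
{"fn": "carry_out", "kwargs": {
  "increments": [
    [[0,0,0,0,0,0],[0,0,0,0,0,0],[0,0,0,0,0,0]]
  ],
  "jaw": 0.53
}}

```text
clock: 33.12
tcp_pos: [0.5347, -0.2223, 0.0925]
orientation: [-0.0, -0.145, 0.989, 0.0]
wrist_force: [-0.3, 0.7, -0.3]
finger_gap: 0.0405
grip_force: 0.0
```

Request:
{"fn": "carry_out", "kwargs": {
  "increments": [
    [[0,0,-0.04,0,0,0],[0,0,-0.11,0,0,0],[0,0,-0.2,0,0,0],[0,0,-0.28,0,0,0],[0,0,-0.28,0,0,0]]
  ]
}}

```text
clock: 33.75
tcp_pos: [0.5365, -0.2234, 0.2364]
orientation: [0.003, -0.145, 0.989, -0.002]
wrist_force: [-0.0, -0.6, -0.6]
finger_gap: 0.04
grip_force: 0.0
```

Run:
```python
from wr import *
import cv2
f,W,ok=wrist();cv2.imwrite('pics/wrist_end.png',f)
for n,m in colour(f).items():
    p=W[m&ok&(abs(W[...,2]-.113)<.008)&(W[...,1]<-.05)&(W[...,1]>-.34)&(W[...,0]<.65)&(W[...,0]>.42)]
    if len(p)>20: print(n,len(p),p[:,2].mean(),cv2.minAreaRect(p[:,:2].astype(np.float32)*1000))
r=env.read_camera('side');cv2.imwrite('pics/side_end.png',cv2.resize(r['frame'][90:290,140:440],None,fx=2.5,fy=2.5))
```

```text
yellow 1771 0.11372086553764042 ((541.1552124023438, -222.53753662109375), (79.47877502441406, 17.1025447845459), 17.232873916625977)
red 1587 0.11372718936954708 ((499.6473693847656, -113.56265258789062), (92.96299743652344, 16.97064208984375), 16.009197235107422)
blue 1785 0.11383206827081398 ((549.7662353515625, -280.67413330078125), (93.25697326660156, 16.115734100341797), 17.08961296081543)
black 1684 0.11357948187974645 ((528.4288330078125, -215.20449829101562), (96.19573974609375, 121.11406707763672), 15.353599548339844)
```

View pics/wrist_end.png

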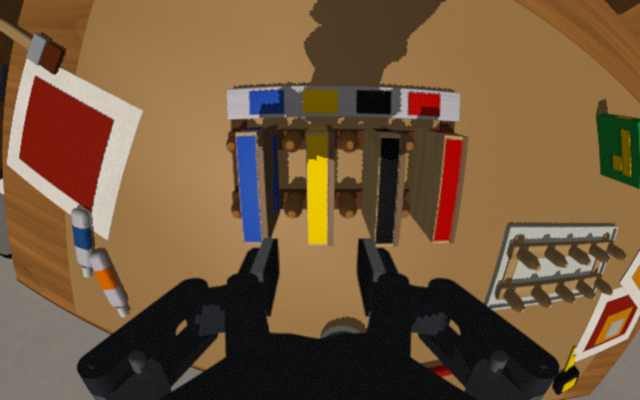

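View pics/side_end.png

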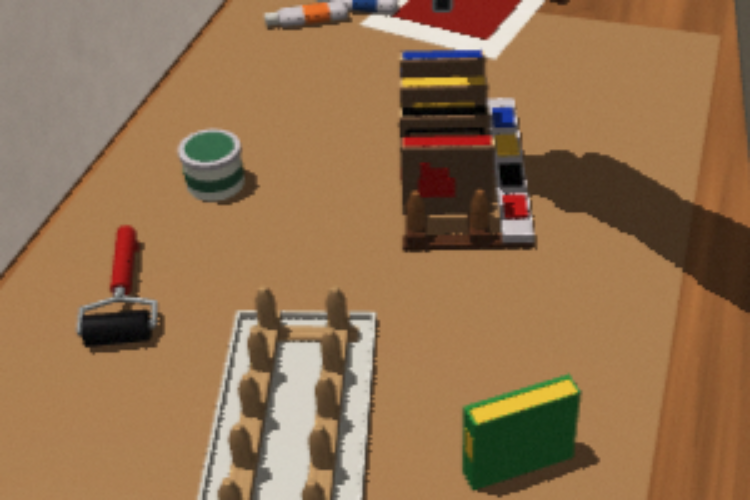

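All four blocks stand upright behind their own tabs: blue (250,185), yellow (318,190), black (385,190) and red (448,190) in the wrist view. The tin and roller are unmoved, and the gripper is clear.

```bash
python3 -c "
from workcell import env
print(env.hand_in())"
```

```text
the job is handed in; nothing more can be done
None
```

I moved all four blocks into the press-rack slots behind their own colour tabs, where they stand upright and released. The roller and tin were not moved, and the job was handed in at about 34 s.

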